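Turn the screw-jar carousel to the yellow lid

ROBOT

A 6-joint arm with a two-finger parallel gripper is mounted at the origin on the work surface. World frame = base frame: x ahead of the robot, y to its left, z up, the work surface at z = 0. Lengths are in m, angles in degrees, forces in N, time in s.
With the tool pointing down it reaches from about 0.4 to 0.825 m from the base axis. Payload 7 kg.
Tool frame: the origin (TCP) lies at the centre of the arm's flange, where the gripper is bolted on; the fingertips stand 178 mm ahead of it and the grasp point (between the pads) lies 159 mm ahead of it (r.tips_ahead is the z of the fingertips in the tool frame, in m); z points along the fingers, y is the line along which they close (so a half turn about z gives the same grasp; the last joint's range is limited). The gripper opens to 88 mm and grips with 3 to 60 N. Pads are 19 mm wide; open, the fingers measure 130 mm over their backs; the gripper's body (78 mm by 193 mm) begins 47 mm behind the grasp point.
Start: joints at [-46.633, 20.546, 0.682, 0, -70.136, -16.507], TCP at [0.305, -0.602, 0.405] pointing down, gripper open.
Joint ranges: [-176.03, 176.03], [-82.01, 121.73], [-58.28, 71.71], [-173.87, 95.51], [-174.79, -0.11], [-173.66, 173.66]. Speed limits (degrees/s): [136.94, 136.94, 172.46, 180, 180, 180].

INTERFACE

Orientations are given as [roll, pitch, yaw] about the fixed x, y, z axes, in that order (R = Rz(yaw) Ry(pitch) Rx(roll)).
In Python, from plant import r gives the robot as it stands. The module is installed in compiled form; this text tells all that it offers.
- The arm moves only by the shell command python3 -m pendant 'ROWS' [FORCE]. ROWS is JSON, a list that holds one entry, the list of rows, each a list of 7 numbers: the shift along the tool's x, y, z in m, then the turn, a rotation vector about the tool's x, y, z in degrees, then the gripper command: -1 is shut, 1 is fully open, values between are in proportion. A call has 1 to 5 rows; each row is the pose to reach, as a shift and turn from the pose commanded when the call began, along the tool's axes at that moment; what a row does not reach only later rows make up. A row lasts 1/10 s, in which the tool goes at most 50 mm and 8.59 degrees, less where a joint would pass 70% of its speed; a pose out of reach is approached as far as the arm can. A call with a gripper value outside its range is refused whole. The fingers move at their own pace and stop on an object; FORCE is the grip in N (left out, the last holds). Time passes only in rows, so rows that repeat a pose let the fingers close. It gives the time, the measured TCP pose, the force, the opening and the grip force at its end, in the units of the state.
- r.get_state(): the state, without advancing time (a new reading comes with each control period).
- r.capture(name): name is "side" or "top" or "wrist"; returns the picture (384x512x3 uint8, red, green, blue); there is no depth.
- r.camera_params(name): a dict with "fx", "fy", "cx", "cy" (pixels), "R" (3x3) and "t" (3): a world point X has camera coordinates R X + t. Camera axes: x right, y down, z forward; pixel columns grow to the right and rows downward; lengths in m; the calibration is good to about 2 mm. A picture is of the moment at which its call begins: read the wrist's pose just before it. camera_params takes no time and is no camera call; for the wrist camera it gives the pose at the moment of the call.
- r.close_job(): hands the job in; it is judged then, once.
The state is a dict: "time_s": time; "joints": joint angles; "qd": joint speeds; "joint_torque": joint torques, N m; "tcp_pos": TCP position; "eef_rot": TCP orientation; "contact_force": force on the tool from outside, world axes, zero at the start; "moment": the same for the moment, N m; "gripper_width": finger opening in m; "gripper_force": force on a finger pad.
Only numpy, scipy, OpenCV 4.12 (cv2) and the standard library are available. Lean on these libraries where they do the work, as an engineer would, in place of code of your own. Each camera call takes 0.05 s, during which the arm holds its last target. There are 200 camera calls.

TASK

Turn the screw-jar carousel, by pushing with the fingertips against the orange pegs on its rim, until the jar with the yellow lid stands right behind the tip of the white pointer on the carousel's base plate, straight in line with it, then take the hand away. Turn it gently; do not touch, lift or tip the jars, and leave the carton, the blue bin and the oil bottle where they are.

Things in the scene. Friction and masses are not known exactly. Their poses are not given: they have to be found in the camera images.
- base: fixed dark steel base plate under the carousel: a disc 330 mm in diameter, 8 mm thick, with a tongue 80 mm wide that reaches out to 232 mm from the centre. On the tongue lies a flat white arrow, its tip towards the carousel. Origin: on the carousel's turning axis, at table height. The pointer lies along the base's own -x axis, roughly towards the robot; a jar is in line when it stands on the -x side with its y in this frame near zero.
- carousel: the turning grey disc, 310 mm diameter, 12 mm thick, top 42 mm above the table. Origin: on the turning axis at its underside; its axes turn with it, z up. Four pockets (68 mm across, walls 12 mm high) have centres 85 mm from the axis at 0, 90, 180, 270 degrees from its x axis. It turns either way without end stops, needs about 2 N at the rim and stops at once when left.
- peg0 (a point): top centre of one of eight upright orange pegs on the disc's rim: 12 mm diameter, standing from the disc's top to 87 mm above the table, 145 mm from the axis. This one is at 22.5 degrees from the carousel's x axis (towards its y), the others follow every 45 degrees (111 mm apart).
- hub (a point): top centre of the steel hub on the axis of the disc: 44 mm diameter, 72 mm above the table; turns with the disc
- jar_yellow: squat whitish plastic jar of screws with a yellow lid: 56 mm diameter, 55 mm tall, loose, standing in one of the carousel's four pockets (which one differs from run to run). Its top is 97 mm above the table. Origin: centre of its underside, z up. Do not touch it.
- jar_red: squat whitish plastic jar of screws with a red lid: 56 mm diameter, 55 mm tall, loose, standing in one of the carousel's four pockets (which one differs from run to run). Its top is 97 mm above the table. Origin: centre of its underside, z up. Do not touch it.
- jar_blue: squat whitish plastic jar of screws with a blue lid: 56 mm diameter, 55 mm tall, loose, standing in one of the carousel's four pockets (which one differs from run to run). Its top is 97 mm above the table. Origin: centre of its underside, z up. Do not touch it.
- jar_green: squat whitish plastic jar of screws with a green lid: 56 mm diameter, 55 mm tall, loose, standing in one of the carousel's four pockets (which one differs from run to run). Its top is 97 mm above the table. Origin: centre of its underside, z up. Do not touch it.
- carton_mid (a point): bystander: loose brown cardboard carton 130 x 90 x 70 mm high; this point is its centre
- bin_mid (a point): bystander: loose open blue plastic bin 160 x 100 x 70 mm high; this point is its centre, half-way up
- oil_mid (a point): bystander: loose white plastic oil bottle with a red cap, 54 mm diameter, 120 mm tall; this point is its centre, half-way up
Things that resemble listed ones, but are neither listed nor needed, are in the scene too. Of the things shaped like the part that bears bin_mid, the blue one is meant.

How it is judged:
By the outcome, as a careful person would: the job done as asked, in the order asked, and still so for the second after the job is handed in, with the robot touching nothing.
It also fails if it takes over 58 s, if anything falls off the work surface, if the arm or the gripper's body presses on something with over 40 N, if the wrist force passes 120 N, or if a joint passes its speed limit or range.

## Working session

There is one attempt and no reset: what is moved stays moved. The work goes in short steps, Python scripts to look and compute and a shell command to move; the robot and the scene stay as the last step left them, time stands still between calls to the robot, and variables do not carry over. Pictures are saved under pics/ and viewed, at most 10 in all, crops included, and the job is handed in when it is done.

```bash
mkdir -p pics; python3 - <<'E'
from plant import r
import cv2
for n in ("top","side"):
    im=r.capture(n); cv2.imwrite(f"pics/{n}0.png",im[:,:,::-1])
    p=r.camera_params(n); print(n,{k:(v.round(3).tolist() if hasattr(v,'round') and hasattr(v,'tolist') else v) for k,v in p.items()})
s=r.get_state(); print(s)
E
```

```text
top {'fx': 409.2786289815713, 'fy': 409.2786289815713, 'cx': 255.22954210781148, 'cy': 190.7069018341598, 'R': [[-0.024, -1.0, 0.009], [-0.986, 0.022, -0.162], [0.162, -0.013, -0.987]], 't': [-0.069, 0.591, 1.475]}
side {'fx': 379.53497464643425, 'fy': 379.53497464643425, 'cx': 257.7833921154763, 'cy': 182.11496390460655, 'R': [[-0.929, -0.371, -0.007], [-0.235, 0.601, -0.764], [0.288, -0.708, -0.645]], 't': [0.519, 0.24, 1.165]}
{'time_s': 0.1, 'joints': array([-4.66339511e+01,  2.05881045e+01,  6.41009156e-01, -1.63595415e-02,
       -7.01370954e+01, -1.65059352e+01]), 'qd': array([-0.07163233, -0.08635679,  0.19208632,  0.0649348 ,  0.01957476,
        0.01585589]), 'joint_torque': array([-4.76956266e-04, -5.84165311e+01,  2.93751258e+01,  7.01552153e+00,
        1.01535057e-02, -4.69321947e-05]), 'tcp_pos': array([ 0.30488897, -0.60204015,  0.40382688]), 'eef_rot': array([ 1.79914909e+02, -9.17566407e-03, -1.53145449e+02]), 'contact_force': array([ 0.25309445, -0.47032164, -0.50674184]), 'moment': array([ 0.04244234, -0.02494462,  0.02639347]), 'gripper_force': 0.0, 'gripper_width': 0.0876250016518783}
```

View pics/top0.png

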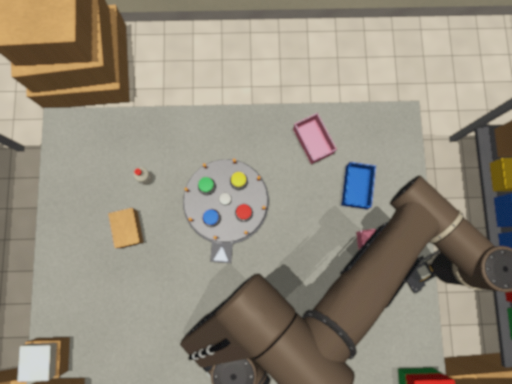

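View pics/side0.png

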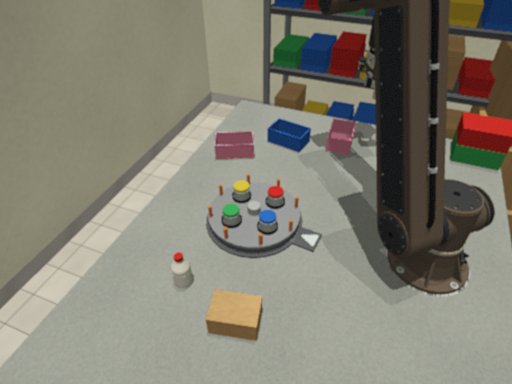

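The top view shows the carousel with its hub at (225,199), yellow lid at (239,180), red (244,212), blue (211,217), green (206,185), and the pointer at (221,254). Things that could be taken for the yellow-lidded jar are those other three jars. The shelf boxes at (503,175) are far off. The side view agrees: yellow (241,187) is on the far side. I'll measure these now and check with a crop.

```bash
cat > h.py <<'E'
import numpy as np, cv2
from plant import r
def ray(p,u,v,z):
    R=np.array(p["R"]);t=np.array(p["t"])
    d=R.T@np.array([(u-p["cx"])/p["fx"],(v-p["cy"])/p["fy"],1]); c=-R.T@t
    return (c+d*(z-c[2])/d[2])[:2]
def proj(p,X):
    x=np.array(p["R"])@np.array(X)+np.array(p["t"]); return np.array([p["fx"]*x[0]/x[2]+p["cx"],p["fy"]*x[1]/x[2]+p["cy"]])
HUE=dict(yellow=(22,35,150),red=(0,4,150),blue=(105,120,150),green=(45,75,120),orange=(5,17,130))
def blobs(im,name,box,amin=3):
    x0,y0,x1,y1=box; hsv=cv2.cvtColor(im[y0:y1,x0:x1],cv2.COLOR_RGB2HSV); a,b,s=HUE[name]
    m=cv2.inRange(hsv,(a,s,60),(b,255,255))
    if name=="red": m|=cv2.inRange(hsv,(175,s,60),(180,255,255))
    n,_,st,c=cv2.connectedComponentsWithStats(m)
    return [(c[i]+[x0,y0],st[i,4]) for i in range(1,n) if st[i,4]>=amin]
def wrap(a): return (a+180)%360-180
E
python3 - <<'E'
from h import *
im=r.capture("top");p=r.camera_params("top");box=(172,150,282,270)
for n,z in [("yellow",.097),("red",.097),("blue",.097),("green",.097),("orange",.075)]:
    for c,a in blobs(im,n,box): print(n,c.round(1),a,ray(p,*c,z).round(4))
print("hub",ray(p,225,199,.072)); 
hsv=cv2.cvtColor(im,cv2.COLOR_RGB2HSV);m=cv2.inRange(hsv,(0,0,200),(180,50,255))[235:270,200:245]
ys,xs=np.nonzero(m);print("arrow",xs.mean()+200,ys.mean()+235,len(xs),ray(p,xs.mean()+200,ys.mean()+235,.009))
cv2.imwrite("pics/crop1.png",cv2.resize(im[150:270,172:282,::-1],None,fx=5,fy=5,interpolation=cv2.INTER_CUBIC))
E
```

```text
yellow [238.3 179.1] 149 [ 0.6246 -0.0214]
red [243.5 211.3] 155 [ 0.5071 -0.038 ]
blue [210.2 216.8] 137 [0.4902 0.0809]
green [205.6 184.2] 143 [0.6088 0.0966]
orange [234.2 161. ] 4 [ 0.6975 -0.0071]
orange [204.7 165.7] 3 [0.6823 0.1022]
orange [258.4 177.8] 5 [ 0.6322 -0.0949]
orange [263.7 207.7] 3 [ 0.5213 -0.1112]
orange [190.7 219.7] 3 [0.4838 0.1536]
hub [0.55675258 0.02897746]
arrow 220.6987951807229 255.50602409638554 83 [0.35389154 0.0514827 ]
```

View pics/crop1.png

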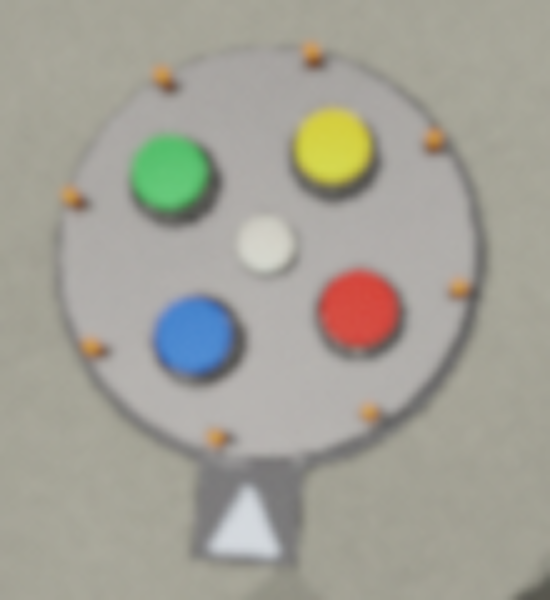

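The crop confirms the yellow lid at upper right, with the pegs half-way between the jars. The disc centre is about (0.558, 0.030), yellow is at -37° and the pointer at about 174°. The short way is therefore about 149° clockwise, done by pushing pegs along -x on the right side in two strokes. First I'll align the tool with the world axes, shut the fingers and approach.

```bash
python3 -m pendant '[[[0,0,0,0,0,8,-1],[0,0,0,0,0,16,-1],[0,0,0,0,0,24,-1],[0,0,0,0,0,26.9,-1],[0,0,0,0,0,26.9,-1]]]' 20 >/dev/null
for i in 1 2 3; do python3 -m pendant '[[[-0.024,0.032,0,0,0,0,-1],[-0.048,0.064,0,0,0,0,-1],[-0.072,0.096,0,0,0,0,-1],[-0.096,0.13,0,0,0,0,-1],[-0.119,0.162,0,0,0,0,-1]]]'; done
python3 - <<'E'
from h import *
s=r.get_state();print(s["tcp_pos"],s["eef_rot"],s["gripper_width"],s["time_s"])
im=r.capture("side");p=r.camera_params("side");box=(195,165,330,260)
L=[]
for n in ("yellow","red","blue","green"):
    c,a=max(blobs(im,n,box),key=lambda b:b[1]); w=ray(p,*c,.097);L.append(w);print(n,c.round(1),a,w.round(4))
C=np.mean(L,0);print("C",C)
hsv=cv2.cvtColor(im,cv2.COLOR_RGB2HSV);m=cv2.inRange(hsv,(0,0,190),(180,50,255))[228:255,292:325]
ys,xs=np.nonzero(m);w=ray(p,xs.mean()+292,ys.mean()+228,.009);d=w-C;print("arrow",len(xs),w,np.degrees(np.arctan2(d[1],d[0])))
E
```

```text
time_s: 1.15
tcp_pos: [0.4248, -0.4388, 0.4046]
eef_rot: [180.0, 0.0, -179.9]
contact_force: [0.5, -1.1, -0.2]
gripper_width: 0.0132
gripper_force: 0.0
time_s: 1.65
tcp_pos: [0.544, -0.2767, 0.4047]
eef_rot: [180.0, 0.0, -179.9]
contact_force: [0.7, -0.7, -0.2]
gripper_width: 0.0007
gripper_force: 0.0
time_s: 2.15
tcp_pos: [0.6631, -0.1148, 0.4046]
eef_rot: [180.0, -0.0, -179.9]
contact_force: [0.1, -0.2, -0.1]
gripper_width: 0.0004
gripper_force: 0.0
[ 0.66308725 -0.11477513  0.40455374] [ 1.79998375e+02 -7.55772352e-03 -1.79905085e+02] 0.0003747871259480875 2.15
yellow [241.2 185.7] 128 [ 0.6235 -0.0122]
red [275.3 191.4] 123 [ 0.5058 -0.0271]
blue [267.3 215.8] 166 [0.4903 0.0896]
green [230.5 209.3] 170 [0.6091 0.1052]
C [0.55719972 0.03888068]
arrow 102 [0.3554771  0.05205016] 176.26474107014474
```

The side view confirms the arrow at y≈0.052. Its lid centroids are biased by the visible lid sides, so I'll trust the top view. Next I descend beside the peg.

```bash
python3 -m pendant '[[[0,0,0.04,0,0,0,-1],[0,0,0.08,0,0,0,-1],[0,0,0.12,0,0,0,-1],[0,0,0.15,0,0,0,-1],[0,0,0.167,0,0,0,-1]]]'
python3 - <<'E'
from h import *
s=r.get_state();im=r.capture("top");p=r.camera_params("top");w=r.capture("wrist")
a=cv2.resize(im[120:270,172:312],None,fx=3.5,fy=3.5,interpolation=cv2.INTER_CUBIC);print(a.shape)
cv2.imwrite("pics/a.png",a[:,:,::-1]);cv2.imwrite("pics/w.png",w[:,:,::-1])
C=np.array([.557,.030])
# peg fit: C + phase by least squares
from scipy.optimize import least_squares
P=np.array([ray(p,*c,.078) for c,n in blobs(im,"orange",(172,150,282,270))])
def f(q):
    D=P-q[:2];a=np.arctan2(D[:,1],D[:,0]);k=np.round((a-q[2])/(np.pi/4));th=q[2]+k*np.pi/4
    return (D-.145*np.c_[np.cos(th),np.sin(th)]).ravel()
q=least_squares(f,[.557,.03,np.radians(-14.8)]);print(len(P),q.x[:2],np.degrees(q.x[2]),np.abs(q.fun).max())
# pure target list for stroke 1
for ph in range(-60,-141,-10):
    t=np.radians(ph);print(ph,(C+.145*np.array([np.cos(t),np.sin(t)])+[.0155,-.010]).round(4))
E
```

```text
time_s: 2.7
tcp_pos: [0.6612, -0.1164, 0.2343]
eef_rot: [180.0, -0.2, -179.9]
contact_force: [-0.4, -1.0, 0.2]
gripper_width: 0.0004
gripper_force: 0.0
(525, 490, 3)
3 [0.55800672 0.03006928] -14.620635228810903 0.0009202401185897102
-60 [ 0.645  -0.1056]
-70 [ 0.6221 -0.1163]
-80 [ 0.5977 -0.1228]
-90 [ 0.5725 -0.125 ]
-100 [ 0.5473 -0.1228]
-110 [ 0.5229 -0.1163]
-120 [ 0.5    -0.1056]
-130 [ 0.4793 -0.0911]
-140 [ 0.4614 -0.0732]
```

View pics/a.png

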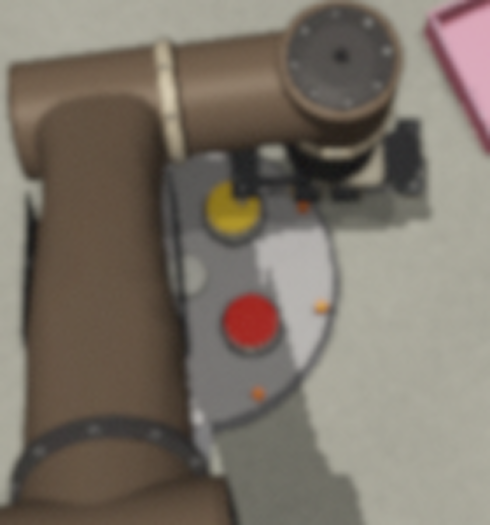

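View pics/w.png

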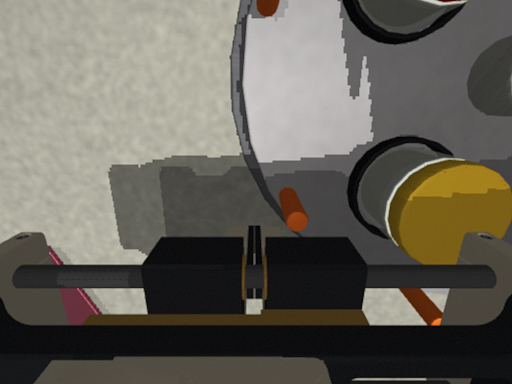

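The wrist view shows the peg top at (297,222), just ahead of and to the right of the fingertips at (255,240). The top view agrees: the peg is at crop (302,206) and the gripper is behind it. The peg fit gives the centre at (0.558, 0.030) and a peg phase of -14.6°. Now stroke 1, at about 50 mm/s along the arc, first part.

```bash

python3 -m pendant '[[[0.004,0.004,0,0,0,0,-1],[0.008,0.008,0,0,0,0,-1],[0.012,0.012,0,0,0,0,-1],[0.015,0.015,0,0,0,0,-1],[0.017,0.0154,0,0,0,0,-1]]]' | sed -n '1,2p;4p'
python3 -m pendant '[[[0.0046,-0.0021,0,0,0,0,-1],[0.0092,-0.0043,0,0,0,0,-1],[0.0137,-0.0064,0,0,0,0,-1],[0.0183,-0.0086,0,0,0,0,-1],[0.0229,-0.0107,0,0,0,0,-1]]]'| sed -n '1,2p;4p'
python3 -m pendant '[[[0.0049,-0.0013,0,0,0,0,-1],[0.0098,-0.0026,0,0,0,0,-1],[0.0146,-0.0039,0,0,0,0,-1],[0.0195,-0.0052,0,0,0,0,-1],[0.0244,-0.0065,0,0,0,0,-1]]]'| sed -n '1,2p;4p'
python3 - <<'E'
from h import *
im=r.capture("wrist");cv2.imwrite("pics/w2.png",im[:,:,::-1])
E
```

```text
time_s: 3.3
tcp_pos: [0.6461, -0.1007, 0.2394]
contact_force: [4.8, -3.4, 0.6]
time_s: 3.8
tcp_pos: [0.622, -0.1116, 0.2379]
contact_force: [2.2, 0.3, 2.0]
time_s: 4.3
tcp_pos: [0.5975, -0.1182, 0.2376]
contact_force: [2.9, 0.7, 1.2]
```

View pics/w2.png

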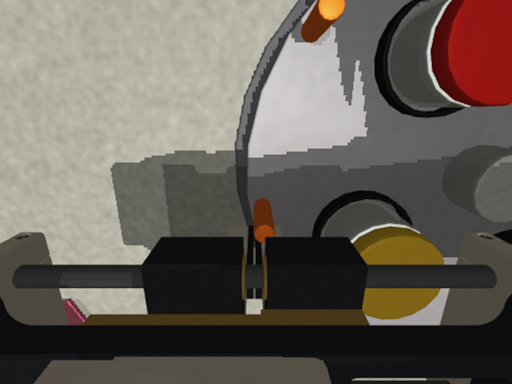

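The peg at (264,235) sits squarely ahead of the fingertips and the disc is turning with about 3 N. I'll finish stroke 1, then back out and move behind the next peg.

```bash
f(){ sed -n '1,2p;4p' | tr '\n' ' '; echo; }
python3 -m pendant '[[[0.005,-0.0004,0,0,0,0,-1],[0.0101,-0.0009,0,0,0,0,-1],[0.0151,-0.0013,0,0,0,0,-1],[0.0202,-0.0018,0,0,0,0,-1],[0.0252,-0.0022,0,0,0,0,-1]]]'|f
python3 -m pendant '[[[0.005,0.0004,0,0,0,0,-1],[0.0101,0.0009,0,0,0,0,-1],[0.0151,0.0013,0,0,0,0,-1],[0.0202,0.0018,0,0,0,0,-1],[0.0252,0.0022,0,0,0,0,-1]]]'|f
python3 -m pendant '[[[0.0049,0.0013,0,0,0,0,-1],[0.0098,0.0026,0,0,0,0,-1],[0.0146,0.0039,0,0,0,0,-1],[0.0195,0.0052,0,0,0,0,-1],[0.0244,0.0065,0,0,0,0,-1]]]'|f
python3 -m pendant '[[[0.0046,0.0021,0,0,0,0,-1],[0.0092,0.0043,0,0,0,0,-1],[0.0137,0.0064,0,0,0,0,-1],[0.0183,0.0086,0,0,0,0,-1],[0.0229,0.0107,0,0,0,0,-1]]]'|f
python3 -m pendant '[[[0.0041,0.0029,0,0,0,0,-1],[0.0083,0.0058,0,0,0,0,-1],[0.0124,0.0087,0,0,0,0,-1],[0.0166,0.0116,0,0,0,0,-1],[0.0207,0.0145,0,0,0,0,-1]]]'|f
python3 -m pendant '[[[0.0031,0.0029,0,0,0,0,-1],[0.0062,0.0057,0,0,0,0,-1],[0.0093,0.0086,0,0,0,0,-1]]]'|f
python3 -m pendant '[[[-0.01,-0.005,0,0,0,0,-1],[-0.01,-0.03,0,0,0,0,-1],[-0.01,-0.06,0,0,0,0,-1],[-0.01,-0.09,0,0,0,0,-1],[-0.01,-0.11,0,0,0,0,-1]]]'|f
python3 - <<'E'
from h import *
from scipy.optimize import least_squares
im=r.capture("top");p=r.camera_params("top");print(r.get_state()["tcp_pos"])
P=np.array([ray(p,*c,.078) for c,n in blobs(im,"orange",(172,150,282,270),2)]);print(P.round(3))
C=np.array([.558,.030]);D=P-C;print(np.hypot(*D.T).round(3),np.degrees(np.arctan2(D[:,1],D[:,0])).round(1))
for n in ("yellow","red","blue","green"):
    for c,a in blobs(im,n,(172,150,282,270),20): d=ray(p,*c,.097)-C;print(n,a,np.hypot(*d),np.degrees(np.arctan2(d[1],d[0])))
E
```

```text
time_s: 4.85 tcp_pos: [0.5722, -0.1202, 0.2375] contact_force: [1.7, 1.5, -0.6] 
time_s: 5.35 tcp_pos: [0.5472, -0.118, 0.2377] contact_force: [1.9, 1.9, -0.4] 
time_s: 5.85 tcp_pos: [0.5229, -0.1114, 0.2377] contact_force: [2.0, 0.9, 0.6] 
time_s: 6.35 tcp_pos: [0.5001, -0.1006, 0.2377] contact_force: [2.2, 0.6, -1.3] 
time_s: 6.85 tcp_pos: [0.4795, -0.086, 0.2377] contact_force: [2.8, 0.9, -1.0] 
time_s: 7.15 tcp_pos: [0.4703, -0.0774, 0.2377] contact_force: [3.3, 0.3, -2.3] 
time_s: 7.65 tcp_pos: [0.4801, -0.1896, 0.2373] contact_force: [0.7, -0.4, -0.0] 
[ 0.4801222  -0.19113509  0.23719318]
[[ 0.701  0.024]
 [ 0.664  0.126]
 [ 0.657 -0.077]
 [ 0.564  0.175]
 [ 0.453 -0.067]]
[0.143 0.143 0.146 0.145 0.143] [  -2.4   42.3  -47.5   87.6 -137.2]
blue 102 0.08752299527316672 63.05062882452646
green 138 0.08479545697025409 -25.352102596261332
```

Stroke 1 turned the disc by 77.7°: the pegs are now at -47.5°+45k, so yellow is at -115° and 71° remain. Now stroke 2 on the peg at -47.5°, stopping at about -110°, short of the end.

```bash
f(){ sed -n '1,2p;4p' | tr '\n' ' '; echo; }
python3 -m pendant '[[[-0.04,0,0,0,0,0,-1],[-0.08,0,0,0,0,0,-1],[-0.12,0,0,0,0,0,-1],[-0.16,0,0,0,0,0,-1],[-0.206,0,0,0,0,0,-1]]]'|f
python3 -m pendant '[[[0,0,0,0,0,0,-1],[0,0.03,0,0,0,0,-1],[0,0.06,0,0,0,0,-1],[0,0.08,0,0,0,0,-1],[0,0.09,0,0,0,0,-1]]]'|f
python3 -m pendant '[[[0.0034,0.004,0,0,0,0,-1],[0.0067,0.008,0,0,0,0,-1],[0.01,0.0114,0,0,0,0,-1],[0.0134,0.0114,0,0,0,0,-1],[0.0168,0.0114,0,0,0,0,-1]]]'|f
python3 -m pendant '[[[0.0041,-0.0029,0,0,0,0,-1],[0.0083,-0.0058,0,0,0,0,-1],[0.0124,-0.0087,0,0,0,0,-1],[0.0166,-0.0116,0,0,0,0,-1],[0.0207,-0.0145,0,0,0,0,-1]]]'|f
python3 -m pendant '[[[0.0046,-0.0021,0,0,0,0,-1],[0.0092,-0.0043,0,0,0,0,-1],[0.0137,-0.0064,0,0,0,0,-1],[0.0183,-0.0086,0,0,0,0,-1],[0.0229,-0.0107,0,0,0,0,-1]]]'|f
python3 -m pendant '[[[0.0049,-0.0013,0,0,0,0,-1],[0.0098,-0.0026,0,0,0,0,-1],[0.0146,-0.0039,0,0,0,0,-1],[0.0195,-0.0052,0,0,0,0,-1],[0.0244,-0.0065,0,0,0,0,-1]]]'|f
python3 -m pendant '[[[0.005,-0.0004,0,0,0,0,-1],[0.0101,-0.0009,0,0,0,0,-1],[0.0151,-0.0013,0,0,0,0,-1],[0.0202,-0.0018,0,0,0,0,-1],[0.0252,-0.0022,0,0,0,0,-1]]]'|f
python3 -m pendant '[[[0.005,0.0004,0,0,0,0,-1],[0.0101,0.0009,0,0,0,0,-1],[0.0151,0.0013,0,0,0,0,-1],[0.0202,0.0018,0,0,0,0,-1],[0.0252,0.0022,0,0,0,0,-1]]]'|f
python3 -m pendant '[[[0.0049,0.0013,0,0,0,0,-1],[0.0098,0.0026,0,0,0,0,-1],[0.0146,0.0039,0,0,0,0,-1],[0.0195,0.0052,0,0,0,0,-1],[0.0244,0.0065,0,0,0,0,-1]]]'|f
cat > m.py <<'E'
from h import *
im=r.capture("top");p=r.camera_params("top");print(r.get_state()["tcp_pos"])
C=np.array([.558,.030])
for c,n in blobs(im,"orange",(172,150,282,270),2):
    d=ray(p,*c,.078)-C;print(n,np.hypot(*d).round(3),np.degrees(np.arctan2(d[1],d[0])).round(1))
for n in ("yellow","red","blue","green"):
    for c,a in blobs(im,n,(172,150,282,270),20): d=ray(p,*c,.097)-C;print(n,a,np.hypot(*d),np.degrees(np.arctan2(d[1],d[0])))
E
python3 m.py
```

```text
time_s: 8.2 tcp_pos: [0.6873, -0.1885, 0.237] contact_force: [1.2, 0.3, 0.3] 
time_s: 8.7 tcp_pos: [0.6862, -0.0965, 0.2373] contact_force: [-0.1, -0.5, -0.8] 
time_s: 9.2 tcp_pos: [0.6708, -0.0876, 0.2386] contact_force: [8.8, -6.4, -2.1] 
time_s: 9.7 tcp_pos: [0.65, -0.1024, 0.2389] contact_force: [5.8, -4.0, -0.3] 
time_s: 10.2 tcp_pos: [0.6259, -0.1123, 0.2382] contact_force: [3.4, -1.8, 0.7] 
time_s: 10.7 tcp_pos: [0.601, -0.1181, 0.2376] contact_force: [2.4, -0.4, 0.1] 
time_s: 11.2 tcp_pos: [0.5757, -0.1203, 0.2375] contact_force: [1.4, -0.7, -2.0] 
time_s: 11.7 tcp_pos: [0.5507, -0.118, 0.2376] contact_force: [2.6, 0.1, 0.2] 
time_s: 12.2 tcp_pos: [0.5264, -0.1114, 0.2377] contact_force: [3.0, -0.3, -0.3] 
[ 0.5254528  -0.11134127  0.23756178]
5 0.144 -20.1
3 0.145 24.7
5 0.147 70.2
7 0.143 -155.4
yellow 155 0.08410142370439078 -176.81686922178184
blue 129 0.085010446479541 2.2156524862098146
```

```bash
f(){ sed -n '1,2p;4p' | tr '\n' ' '; echo; }
python3 -m pendant '[[[0.0032,0.0013,0,0,0,0,-1],[0.0063,0.0027,0,0,0,0,-1],[0.0095,0.0041,0,0,0,0,-1],[0.0126,0.0054,0,0,0,0,-1],[0.0158,0.0068,0,0,0,0,-1]]]'|f
python3 -m pendant '[[[-0.01,-0.005,0,0,0,0,-1],[-0.01,-0.03,0,0,0,0,-1],[-0.01,-0.06,0,0,0,0,-1],[-0.01,-0.1,0,0,0,0,-1],[-0.01,-0.14,0,0,0,0,-1]]]'|f
python3 -m pendant '[[[0,-0.04,-0.02,0,0,0,-1],[0,-0.08,-0.06,0,0,0,-1],[0,-0.12,-0.1,0,0,0,-1],[0,-0.15,-0.12,0,0,0,-1],[0,-0.15,-0.12,0,0,0,-1]]]'|f
python3 m.py
python3 - <<'E'
from h import *
from scipy.optimize import least_squares
p=r.camera_params("top")
def pegfit(im,g):
    P=np.array([ray(p,*c,.078) for c,n in blobs(im,"orange",(172,150,282,270),2)])
    def f(q):
        D=P-q[:2];a=np.arctan2(D[:,1],D[:,0]);th=q[2]+np.round((a-q[2])/(np.pi/4))*np.pi/4
        return (D-.145*np.c_[np.cos(th),np.sin(th)]).ravel()
    q=least_squares(f,[.558,.03,np.radians(g)]);return len(P),q.x[:2],np.degrees(q.x[2]),np.abs(q.fun).max()
def arrow(im):
    g=im[238:266,206:238].astype(float).min(2);w=np.clip((g-150)/60,0,1)
    n,l,st,c=cv2.connectedComponentsWithStats((w>.3).astype(np.uint8));i=1+np.argmax(st[1:,4]);w*=cv2.dilate((l==i).astype(np.uint8),None)
    ys,xs=np.mgrid[238:266,206:238];return w.sum(),(w*xs).sum()/w.sum(),(w*ys).sum()/w.sum()
im0=cv2.imread("pics/top0.png")[:,:,::-1].copy();im=r.capture("top");cv2.imwrite("pics/t3.png",cv2.resize(im[140:280,160:340,::-1],None,fx=4,fy=4,interpolation=cv2.INTER_CUBIC))
for I,g in((im0,-14.6),(im,-27)):
    n,C,ph,e=pegfit(I,g);A=arrow(I);w=ray(p,A[1],A[2],.009);d=w-C;print(n,C,ph,e,A,w,"pointer",np.degrees(np.arctan2(d[1],d[0])))
E
```

```text
time_s: 12.75 tcp_pos: [0.5107, -0.1047, 0.2377] contact_force: [2.6, -1.6, -0.0] 
time_s: 13.25 tcp_pos: [0.5212, -0.2462, 0.2375] contact_force: [1.0, 0.9, 0.6] 
time_s: 13.75 tcp_pos: [0.5213, -0.3997, 0.362] contact_force: [0.2, 0.2, 0.2] 
[ 0.52073839 -0.39761559  0.35927174]
2 0.143 17.4
3 0.145 -28.0
4 0.144 62.5
7 0.146 -71.9
2 0.146 108.6
5 0.146 -116.8
yellow 147 0.08362464474443788 175.82588312671515
red 153 0.0837910887507279 85.39511390087827
blue 134 0.08404661832982044 -5.248026894516289
green 140 0.08563566921802677 -94.02017208300703
6 [0.55718277 0.02881603] -14.347750273758182 0.001258234204148903 (np.float64(96.88333333333333), np.float64(220.68467228625494), np.float64(255.48150696714265)) [0.35398293 0.05153424] pointer 173.6206913196671
6 [0.55797116 0.02870112] -27.05062429117542 0.0018153613170346222 (np.float64(101.78333333333332), np.float64(220.68298673653186), np.float64(255.48665465858858)) [0.35396416 0.05154071] pointer 173.612055600685
```

View pics/t3.png

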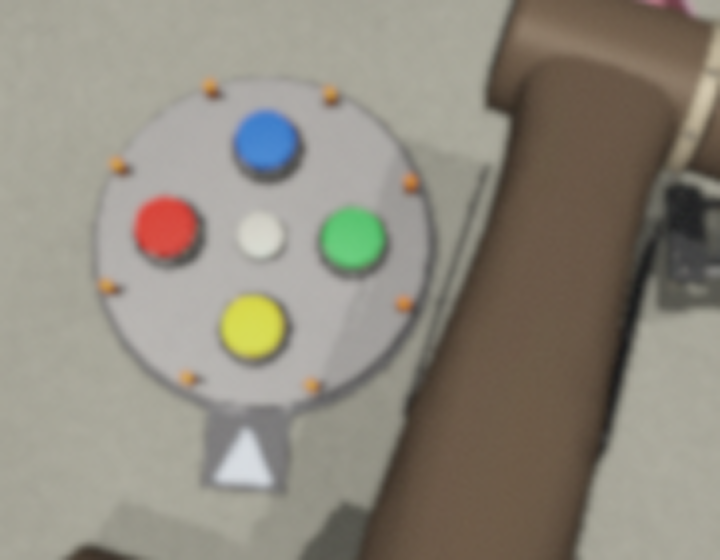

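The view shows yellow at (253,326) almost in line with the hub at (260,235) and the arrow at (245,458). In numbers, the pointer is at 173.6° and yellow at 175.5°, so about 1.9° remain (4.7 mm at the peg). I'll return behind the same peg and push that last bit slowly.

```bash
f(){ sed -n '1,2p;4p' | tr '\n' ' '; echo; }
python3 -m pendant '[[[0,0.04,0.03,0,0,0,-1],[0,0.08,0.06,0,0,0,-1],[0,0.12,0.1,0,0,0,-1],[0,0.15,0.12,0,0,0,-1],[0,0.15,0.12,0,0,0,-1]]]'|f
python3 -m pendant '[[[0,0.04,0,0,0,0,-1],[0,0.08,0,0,0,0,-1],[0,0.11,0,0,0,0,-1],[0,0.13,0,0,0,0,-1],[0,0.14,0,0,0,0,-1]]]'|f
python3 -m pendant '[[[0.003,0,0,0,0,0,-1],[0.006,0,0,0,0,0,-1],[0.008,0,0,0,0,0,-1],[0.009,0,0,0,0,0,-1],[0.01,0,0,0,0,0,-1]]]'|f
python3 -m pendant '[[[0.001,0.0005,0,0,0,0,-1],[0.002,0.001,0,0,0,0,-1],[0.003,0.0016,0,0,0,0,-1],[0.0042,0.0022,0,0,0,0,-1],[0.0042,0.0022,0,0,0,0,-1]]]'|f
python3 -m pendant '[[[-0.01,-0.005,0,0,0,0,-1],[-0.01,-0.03,0,0,0,0,-1],[-0.01,-0.06,0,0,0,0,-1],[-0.01,-0.1,0,0,0,0,-1],[-0.01,-0.14,0,0,0,0,-1]]]'|f
python3 -m pendant '[[[0,-0.04,-0.02,0,0,0,-1],[0,-0.08,-0.06,0,0,0,-1],[0,-0.12,-0.1,0,0,0,-1],[0,-0.15,-0.12,0,0,0,-1],[0,-0.15,-0.12,0,0,0,-1]]]'|f
python3 m.py
python3 - <<'E'
from h import *
p=r.camera_params("top");im=r.capture("top");cv2.imwrite("pics/t4.png",cv2.resize(im[130:280,100:390,::-1],None,fx=2.7,fy=2.7,interpolation=cv2.INTER_CUBIC))
L={n:ray(p,*max(blobs(im,n,(172,150,282,270)),key=lambda b:b[1])[0],.097) for n in("yellow","red","blue","green")}
C=np.mean(list(L.values()),0);d=np.array([.35397,.05154])-[.5576,.0288];e=L["yellow"]-L["blue"];e2=L["red"]-L["green"]
print(C,"pointer",np.degrees(np.arctan2(d[1],d[0])),"Y-B",np.degrees(np.arctan2(e[1],e[0])),"R-G+90",np.degrees(np.arctan2(e2[1],e2[0]))+90)
E
```

```text
time_s: 14.35 tcp_pos: [0.5186, -0.2405, 0.233] contact_force: [0.1, -0.0, -0.3] 
time_s: 14.85 tcp_pos: [0.5206, -0.103, 0.2373] contact_force: [0.1, -0.4, -0.5] 
time_s: 15.35 tcp_pos: [0.5107, -0.1054, 0.2377] contact_force: [0.4, -0.4, 0.0] 
time_s: 15.85 tcp_pos: [0.5067, -0.1025, 0.2378] contact_force: [0.4, 0.0, 0.3] 
time_s: 16.35 tcp_pos: [0.517, -0.244, 0.2375] contact_force: [0.5, 0.8, 0.3] 
time_s: 16.85 tcp_pos: [0.5172, -0.3975, 0.362] contact_force: [1.3, 0.3, 0.2] 
[ 0.51661387 -0.39537956  0.35931089]
2 0.142 16.0
4 0.145 -29.0
2 0.144 61.2
5 0.146 -73.2
4 0.145 106.4
3 0.146 -118.5
yellow 144 0.08368662777285944 174.73587133146142
red 152 0.08351365030722033 83.7629507702062
blue 135 0.08416251357117663 -6.9088807615109245
green 140 0.0851424053039412 -96.04453616319043
[0.55811146 0.02904214] pointer 173.62800145837582 Y-B 173.885316877542 R-G+90 173.86597175443828
```

View pics/t4.png

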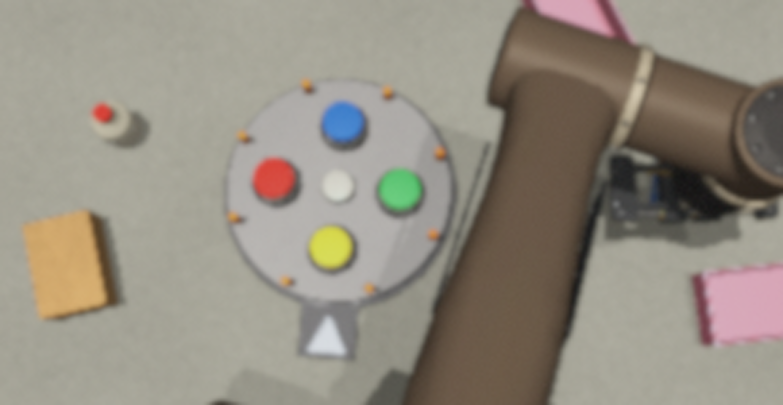

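The picture shows yellow at (331,247), in line between the hub (338,185) and the arrow (327,335). The jar line is at 173.9° and the pointer at 173.6°. The jars are upright, the carton and bottle look undisturbed, and the hand is well clear, 0.18 m above the table, so I'm handing in.

```bash
python3 -m pendant '[[[0,0,0,0,0,0,-1],[0,0,0,0,0,0,-1],[0,0,0,0,0,0,-1]]]' | head -2; python3 -c "
from plant import r
print(r.close_job())"
```

```text
time_s: 17.25
tcp_pos: [0.5167, -0.3917, 0.3569]
the job is handed in; nothing more can be done
None
```

The yellow-lidded jar now stands in line behind the pointer, within about 0.3° as measured from the top camera; the hand is clear, and the job was handed in at about 17 s, with no verdict returned.

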